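Sort the sample pots, then probe the good one

TASK

Stand the sample pot with the green tag in the green-rimmed nest and the one with the red tag in the red-rimmed nest, upright and let go, without dropping them. Then lift the probe thermometer straight out of its wooden stand by its handle and lower its rod through the hole in the green pot's lid, never letting the probe touch either pot, until the tip is about half-way down inside. Finish while still holding the probe there, upright, still and centred in the hole; leave the other things on the worktop alone.

Things in the scene. Friction and masses are not known exactly. Their poses are not given: they have to be found in the camera images.
- pot_green_centre (a point): Centre (half-way up, 40 mm above its underside) of the pot to pass: metal pot, upright cylinder 54 mm in diameter, 80 mm high, 0.18 kg, green tag (a flat coloured ring 53 mm across on the lid round the hole, 18 x 26 mm patch on the side). A 21 mm round hole goes through the middle of the 8 mm thick lid; inside it is empty, floor 76 mm below the lid's top. z is the pot's axis, up.
- pot_red_centre (a point): Centre (half-way up, 40 mm above its underside) of the pot to reject: metal pot, upright cylinder 54 mm in diameter, 80 mm high, 0.18 kg, red tag (a flat coloured ring 53 mm across on the lid round the hole, 18 x 26 mm patch on the side). A 21 mm round hole goes through the middle of the 8 mm thick lid; inside it is empty, floor 76 mm below the lid's top. z is the pot's axis, up.
- pot_green_hole (a point): Centre of the hole at the top face of the green-tagged pot's lid (on the pot's axis, 80 mm above its underside); z up along the pot's axis.
- pot_green: The green-tagged pot as a whole; origin at the centre of its underside, z up along its axis.
- pot_red: The red-tagged pot as a whole; origin at the centre of its underside, z up along its axis.
- nest_green_floor (a point): Pass nest: round holder fixed to the worktop, black with a green rim: outer diameter 80 mm, rim 9 mm high; its round recess is 66 mm in diameter, its floor 3 mm above the worktop. Point: centre of the recess floor.
- nest_red_floor (a point): Reject nest: round holder fixed to the worktop, black with a red rim: outer diameter 80 mm, rim 9 mm high; its round recess is 66 mm in diameter, its floor 3 mm above the worktop. Point: centre of the recess floor.
- probe_handle (a point): Centre of the probe thermometer's handle, the place to grip: a white upright box 30 mm along x, 18 mm along y, 80 mm high (z); pinch it across y. A straight steel rod 5 mm in diameter hangs 104 mm below the handle: its tip is 144 mm below this point on the same axis. 0.06 kg. z points up, from tip to handle.
- probe_tip (a point): Tip (lower end) of the probe's rod, 144 mm below the handle's centre; z up along the rod.
- probe: The probe thermometer as a whole; origin at the rod's tip, z up along the rod.
- stand: Wooden block 72 mm (x) x 62 mm (y) x 118 mm high, fixed, origin at the centre of its underside. The probe stands in it: the rod in a 13 mm bore, the lowest 10 mm of the handle in a 36 x 24 mm recess in the top. Drawing the probe straight up by 115 mm clears it.
- mug: White mug 92 x 127 x 95 mm, loose; leave alone. Origin: underside.
- pepper: Pepper shaker 44 mm in diameter, 90 mm high, loose; leave alone. Origin: underside.
- candle: Green candle 52 mm in diameter, 144 mm high, loose; leave alone. Origin: underside.
- spoon_a: Table spoon 187 x 31 x 6 mm lying loose at the front edge; leave alone. Origin: underside.
- spoon_b: Table spoon 187 x 31 x 6 mm lying loose on the left; leave alone. Origin: underside.
Mind the look-alikes: they are no part of the job. What is shaped like the pot_red but yellow is not meant.

How it is judged:
On the way, in this order (a step that is already met when the one before it is completed fails the run):
1. both pots stand upright in the nests of their colours, let go (horizontal distance between pot_green_centre and nest_green_floor below 0.008 m and z of pot_green_centre in the frame of nest_green_floor below 0.0435 m and angle between each of pot_green, pot_red's own z axis and vertical below 0.08 rad and linear speed of each of pot_green, pot_red below 0.02 m/s and contact force between each of pot_green, pot_red and the fingers below 0.1 N and horizontal distance between pot_red_centre and nest_red_floor below 0.008 m and z of pot_red_centre in the frame of nest_red_floor below 0.0435 m), for 0.2 s.
2. the probe is held in the fingers, drawn clear of its stand (height (world z) of probe_tip above 0.118 m and contact force between probe and the fingers above 0.5 N), for 0.1 s.
At the end, for the whole second after the job is handed in: Each pot upright (0.08 rad), still and let go on the floor of its own nest (within 8 mm); the probe held in the fingers, still (20 mm/s), upright (0.08 rad), touching no pot nor the stand, its tip within 5 mm of the hole's axis and 22 to 62 mm below the top of the green pot's lid (all of step 1 and horizontal distance between probe_tip and pot_green_hole below 0.005 m and z of probe_tip in the frame of pot_green_hole between -0.062 and -0.022 m and angle between probe's own z axis and vertical below 0.08 rad and linear speed of probe below 0.02 m/s and contact force between probe and the fingers above 0.5 N and contact force between probe and pot_green below 0.1 N and contact force between probe and stand below 0.1 N); the arm keeps its last pose, push and grip.
It fails at once if the probe touches a pot (contact force between probe and pot_green above 0.3 N or contact force between probe and pot_red above 0.3 N).
It fails at once if a pot is dropped (moves faster than 0.5 m/s out of the fingers) ((linear speed of pot_green above 0.5 m/s and contact force between pot_green and the fingers below 0.05 N) or (linear speed of pot_red above 0.5 m/s and contact force between pot_red and the fingers below 0.05 N)).
It fails at once if another thing on the worktop is pushed away by more than 30 mm (distance of any of mug, pepper, candle, spoon_a, spoon_b from where it was at the start of the episode above 0.03 m).
It fails at once if the pepper shaker, mug or candle is tipped over (angle between any of mug, pepper, candle's own z axis and vertical above 0.5 rad).
It also fails if it takes over 72 s, if anything falls off the work surface, if the arm or the gripper's body presses on something with over 40 N, if the wrist force passes 120 N, or if a joint passes its speed limit or range.

ROBOT

A 6-joint arm with a two-finger parallel gripper is mounted at the origin on a cart in front of the work surface, level with it; the furniture and walls round the work are solid. World frame = base frame: x ahead of the robot, y to its left, z up, the work surface at z = 0. Lengths are in m, angles in rad, forces in N, time in s.
With the tool pointing down it reaches from about 0.25 to 0.8 m from the base axis. Payload 3.9 kg.
Tool frame: the origin (TCP) lies on the centre line of the jaws, within the pads' length; the fingertips stand 11 mm ahead of it and the grasp point (between the pads) lies 8 mm behind it; z points along the fingers, x is the direction in which the jaws open and shut, and the axes are right-handed (so a half turn about z gives the same grasp; the last joint's range is limited). The gripper opens to 85 mm and grips with 20 to 120 N. Pads are 22 mm wide; open, the fingers measure 114 mm over their backs; the gripper's body (76 mm by 85 mm) begins 54 mm behind the grasp point. The pads swing forward as they close: fully open they stand 13 mm farther back than shut.
Start: joints at [-1.166, 0.26, -0.138, 1.173, 0, 1.571], TCP at [0.207, -0.483, 0.242] pointing down, gripper open.
Joint ranges: [-2.78, 2.78], [-0.83, 1.72], [-1.28, 1.37], [-1.9, 2.12], [-1.57, 1.48], [-3.14, 3.14]. Speed limits (rad/s): [2.57, 2.57, 3.14, 3.14, 3.14, 3.14].

INTERFACE

Orientations are given as a rotation vector (axis times angle).
In Python, from bench import arm gives the robot as it stands.
- The arm moves only by the shell command python3 -m crank 'ROWS'. ROWS is JSON, a list of rows, each a list of 5 numbers: the shift along the tool's x, y, z in mm, then the turn about the tool's z in rad, then the opening, from 0 (shut) to 1 (fully open). In form: [[tx, ty, tz, twist, jaw], ...]. A call has 1 to 20 rows; each row shifts and turns the commanded pose from where the row before left it, along the tool's axes as they then stand; what a row does not reach is not made up. A row lasts 1/8 s, in which the tool goes at most 62.5 mm and 10.7 degrees, less where a joint would pass 70% of its speed; a pose out of reach is approached as far as the arm can. A call with a gripper value outside its range is refused whole. The fingers move at their own pace and stop on an object; the grip force is fixed at half the most. Time passes only in rows, so rows that do not move let the fingers close. It gives the time, the measured TCP pose, the force and the opening at its end, in the units of the state.
- arm.read_state(): the state, without advancing time (a new reading comes with each control period).
- arm.camera(name): name is "scene" or "top" or "wrist"; returns (picture, depth): 400x640x3 uint8, red, green, blue; 400x640 float32, m along the optical axis (not along the pixel's ray), 0 where there is no reading.
- arm.camera_model(name): a dict with "fx", "fy", "cx", "cy" (pixels), "dist_coeffs" ([k1, k2, p1, p2, k3] as OpenCV has them; the pictures are not rectified), "rvec" (rotation vector, rad) and "tvec" (3), from world to camera coordinates, as OpenCV has them. Camera axes: x right, y down, z forward; pixel columns grow to the right and rows downward; lengths in m; the calibration is good to about 2 mm. A picture is of the moment at which its call begins: read the wrist's pose just before it. camera_model takes no time and is no camera call; for the wrist camera it gives the pose at the moment of the call.
- arm.finish_job(): hands the job in, once; it reports no verdict.
Trained networks look in the newest picture that a camera, given by its name, has taken for a name from the list of things; names that differ only in an ending like _2 or _b are one class to them, and where a whole thing is asked for, a point or a joint stands for the part that bears it (a point fixed in the world has none). Each returns a list of dicts, best first, with "p" (0 to 1); they miss things now and then, are a little off and sometimes report something else, mostly with a low value. They report only what shows in the picture. A call takes as long as a camera call. They do not tell look-alikes from the thing itself.
- arm.search_frame(camera, label): "point" ([column, row] in pixels, amid what is visible of it).
- arm.tip_of(camera, label): "point" ([column, row] in pixels: a listed point, or the origin of a listed thing).
The state is a dict: "t": time; "q": joint angles; "joint_velocities": joint speeds; "tau": joint torques, N m; "ee_pos": TCP position; "ee_rot": TCP orientation; "contact_force": force on the tool from outside, world axes, zero at the start; "moment": the same for the moment, N m; "gripper_width": finger opening in m.
Only numpy, scipy, OpenCV 4.12 (cv2) and the standard library are available. Lean on these libraries where they do the work, as an engineer would, in place of code of your own. Each camera call takes 0.05 s, during which the arm holds its last target.

## Working session

There is one attempt and no reset: what is moved stays moved. The work goes in short steps, Python scripts to look and compute and a shell command to move; the robot and the scene stay as the last step left them, time stands still between calls to the robot, and variables do not carry over. Pictures are saved under pics/ and viewed, and the job is handed in when it is done.

```bash
mkdir -p pics; ls; python3 - <<'E'
from bench import arm
import cv2
print(arm.read_state())
for c in ("scene","top","wrist"):
    p,d=arm.camera(c); cv2.imwrite(f"pics/{c}0.png",p[:,:,::-1]); print(c,arm.camera_model(c))
    for n in ("pot_green_hole","pot_red_centre","nest_green_floor","nest_red_floor","probe_handle","stand","mug","pepper","candle","spoon_a"):
        if c!="wrist": print(n,[(list(map(round,x["point"])),round(x["p"],2)) for x in arm.tip_of(c,n)])
E
```

```text
pics
{'t': 0.0, 'q': array([-1.16601744e+00,  2.60670973e-01, -1.39396289e-01,  1.17268791e+00,
        2.22283286e-05,  1.57076129e+00]), 'joint_velocities': array([ 0.00025378, -0.00098173,  0.00037859,  0.00029842, -0.00058001,
        0.0002102 ]), 'tau': array([-7.42597931e-04, -4.05680358e+01,  2.53921366e+01,  1.87345507e-02,
        3.65219705e-06, -6.84179486e-07]), 'ee_pos': array([ 0.20649634, -0.48195761,  0.24146142]), 'ee_rot': array([-2.62174664e+00,  1.72891614e+00,  2.54851743e-03]), 'contact_force': array([-0.77460708, -0.38713327, -0.72805942]), 'moment': array([0.01135303, 0.00924963, 0.01050878]), 'gripper_width': 0.08561631290331127}
scene {'fx': 395.23750068475636, 'fy': 395.23750068475636, 'cx': 317.5607525809591, 'cy': 201.59007454984402, 'dist_coeffs': array([-0.06941802,  0.        ,  0.        ,  0.        ,  0.        ]), 'rvec': array([ 0.06039483,  2.8840461 , -1.18666711]), 'tvec': array([0.51402888, 0.07830586, 1.53097357])}
pot_green_hole [([349, 219], 0.74), ([325, 139], 0.71), ([282, 186], 0.61), ([359, 270], 0.59)]
pot_red_centre [([294, 376], 0.9
[... 686 characters left out ...]
259, 225], 0.52)]
pot_red_centre [([192, 183], 0.53), ([234, 190], 0.51), ([228, 226], 0.49), ([213, 189], 0.45)]
nest_green_floor [([358, 212], 0.74)]
nest_red_floor [([398, 221], 0.53)]
probe_handle [([375, 168], 0.38)]
stand [([371, 174], 0.53)]
mug [([450, 221], 0.81)]
pepper [([331, 228], 0.4), ([236, 190], 0.16)]
candle [([434, 187], 0.54)]
spoon_a [([296, 236], 0.61), ([210, 228], 0.41)]
wrist {'fx': 287.8345626464483, 'fy': 287.8345626464483, 'cx': 317.8470923100112, 'cy': 199.7581675102384, 'dist_coeffs': array([-0.0325798,  0.       ,  0.       ,  0.       ,  0.       ]), 'rvec': array([-2.43026048,  1.60065098,  0.21596422]), 'tvec': array([-0.52477388, -0.03537341,  0.37703631])}
```

View pics/scene0.png

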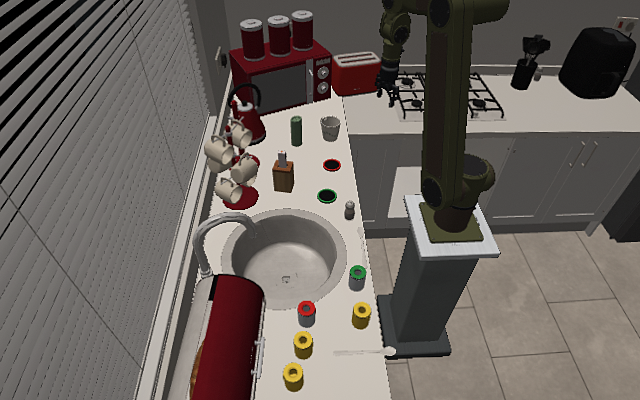

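View pics/top0.png

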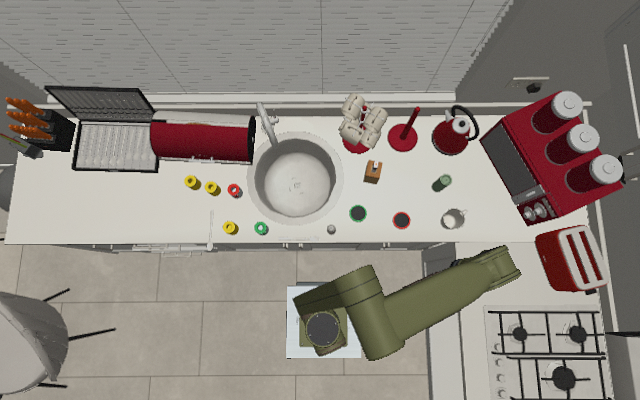

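View pics/wrist0.png

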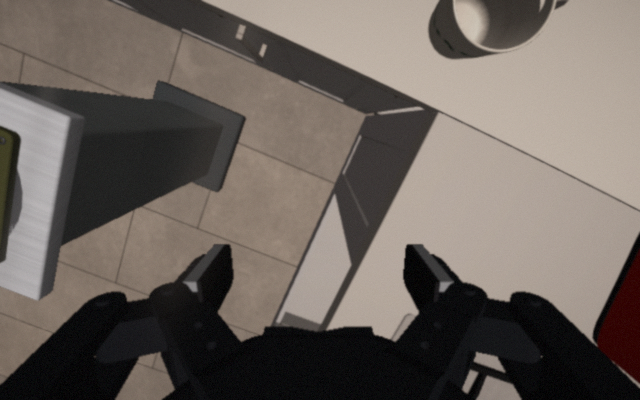

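Scene view: the green-tagged pot is at (357,275) and the red-tagged pot at (306,312). The yellow look-alikes are at (361,315), (302,345) and (292,376). The green nest is at (327,196), the red nest at (331,165), and the stand with the probe at (283,178). The green candle at (297,130) is another possible colour confusion. Next I measure positions.

```bash
cat > h.py <<'E'
import numpy as np, cv2
from bench import arm
def cm(c):
    m=arm.camera_model(c); K=np.array([[m["fx"],0,m["cx"]],[0,m["fy"],m["cy"]],[0,0,1]]); R=cv2.Rodrigues(np.array(m["rvec"]))[0]
    return K,np.array(m["dist_coeffs"]),R,np.array(m["tvec"])
def onz(M,uv,z):
    K,D,R,t=M
    n=cv2.undistortPoints(np.array(uv,float).reshape(-1,1,2),K,D).reshape(-1,2)
    d=np.c_[n,np.ones(len(n))]@R; o=-R.T@t
    return o+d*((z-o[2])/d[:,2])[:,None]
def deproj(M,depth):
    K,D,R,t=M
    h,w=depth.shape; u,v=np.meshgrid(np.arange(w),np.arange(h))
    n=cv2.undistortPoints(np.stack([u,v],-1).reshape(-1,1,2).astype(float),K,D).reshape(h,w,2)
    P=np.dstack([n*depth[...,None],depth]); return (P-t)@R
def proj(M,P):
    K,D,R,t=M
    return cv2.projectPoints(np.array(P,float).reshape(-1,3),cv2.Rodrigues(R)[0],t,K,D)[0].reshape(-1,2)
def snap(c,name=None):
    M=cm(c); p,d=arm.camera(c)
    if name: cv2.imwrite(f"pics/{name}.png",p[:,:,::-1])
    return M,p,d
def hsv(p): return cv2.cvtColor(p,cv2.COLOR_RGB2HSV)
def mask(p,col):
    H=hsv(p).astype(int); h,s,v=H[...,0],H[...,1],H[...,2]
    if col=="green": m=(h>50)&(h<90)
    elif col=="red": m=(h<8)|(h>172)
    elif col=="yellow": m=(h>20)&(h<35)
    return (m&(s>140)&(v>60)).astype(np.uint8)
def blobs(m,amin=8):
    n,l,st,ce=cv2.connectedComponentsWithStats(m)
    return [(l==i,st[i],ce[i]) for i in range(1,n) if st[i][4]>=amin]
E
python3 - <<'E'
from h import *
np.set_printoptions(precision=4,suppress=True)
for c in ("top","scene"):
    M,p,d=snap(c); X=deproj(M,d)
    for col in ("green","red","yellow"):
        for b,st,ce in blobs(mask(p,col)):
            if st[4]>400: continue
            ok=b&(d>0); Q=X[ok]
            mid=(st[0]+st[2]/2-.5,st[1]+st[3]/2-.5)
            print(c,col,st,np.median(Q,0) if len(Q) else None,"bbox-mid@z.08",onz(M,[mid],.08)[0,:2],"@.009",onz(M,[mid],.009)[0,:2])
    P=X[(d>0)]; 
    # probe/stand: points above .1
    for nm,lo,hi in (("stand top",.11,.125),("handle top",.17,.3),("mid",.06,.1)):
        k=(d>0)&(X[...,2]>lo)&(X[...,2]<hi)&(X[...,0]>.2)&(X[...,0]<.75)&(abs(X[...,1])<.7)
        for b,st,ce in blobs(k.astype(np.uint8),6): print(c,nm,st,np.median(X[b],0),X[b].min(0),X[b].max(0))
    cv2.imwrite(f"pics/{c}crop.png",cv2.resize(p[150:250,170:470] if c=="top" else p[100:400,240:400],None,fx=2.6 if c=="top" else 2,fy=2.6 if c=="top" else 2,interpolation=cv2.INTER_CUBIC)[:,:,::-1])
E
```

```text
top green [359 206   7  15  18] [ 0.4667 -0.1858  0.0072] bbox-mid@z.08 [ 0.457  -0.1723] @.009 [ 0.4692 -0.1789]
top green [255 222  11  11  67] [0.3992 0.2704 0.0805] bbox-mid@z.08 [0.3982 0.2685] @.009 [0.408  0.2804]
top red [363 106   4   5  13] [ 0.8215 -0.1645  0.3501] bbox-mid@z.08 [ 0.9436 -0.1948] @.009 [ 0.9761 -0.2023]
top red [361 114   3   6  10] [ 0.8187 -0.1642  0.2763] bbox-mid@z.08 [ 0.9024 -0.1825] @.009 [ 0.9332 -0.1894]
top red [343 139  26  15 189] [ 0.779  -0.1577  0.0113] bbox-mid@z.08 [ 0.7619 -0.1502] @.009 [ 0.7868 -0.1558]
top red [228 184  11  13  80] [0.567  0.39   0.0792] bbox-mid@z.08 [0.5625 0.3913] @.009 [0.5791 0.4083]
top red [393 212  17  17  76] [ 0.4335 -0.3527  0.0065] bbox-mid@z.08 [ 0.4254 -0.3398] @.009 [ 0.4363 -0.3534]
top red [579 232  22  48 189] [ 0.2682 -1.0708  0.1634] bbox-mid@z.08 [ 0.2707 -1.1232] @.009 [ 0.2752 -1.1694]
top red [567 235  22  49 209] [ 0.2524 -1.0193  0.1599] bbox-mid@z.08 [ 0.2562 -1.0716] @.009 [ 0.2601 -1.1157]
top yellow [185 175  16  15 158] [0.6013 0.5764 0.0726] bbox-mid@z.08 [0.5997 0.5709] @.009 [0.6178 0.
[... 4300 characters left out ...]
201   9  10  77] [ 0.3931 -0.0248  0.0831] [ 0.3766 -0.0427  0.0607] [ 0.4072 -0.0173  0.0931]
scene mid [349 265  17  18 212] [0.3989 0.2804 0.079 ] [0.3734 0.2441 0.06  ] [0.4251 0.3004 0.0871]
scene mid [244 287  22 113 860] [0.7137 0.529  0.0823] [0.6856 0.3266 0.06  ] [0.7317 0.656  0.0999]
scene mid [297 301  19  18 233] [0.5678 0.4003 0.0787] [0.54   0.3705 0.0613] [0.5944 0.422  0.0864]
scene mid [353 302  19  19 241] [0.4015 0.415  0.0797] [0.3724 0.3819 0.0605] [0.4272 0.4337 0.0857]
scene mid [293 331  20  22 284] [0.5798 0.5004 0.0791] [0.5525 0.4682 0.0602] [0.6066 0.523  0.0851]
scene mid [283 362  20  23 300] [0.6067 0.59   0.0792] [0.5825 0.5581 0.0605] [0.6344 0.6127 0.0846]
```

```bash
cat >> h.py <<'E'
def go(x,y,z=None,yaw=None):
    """yaw = world heading (deg) of tool x axis; prints tool-frame shift in mm (before twist), twist"""
    s=arm.read_state(); R=cv2.Rodrigues(s["ee_rot"])[0]; p=s["ee_pos"]
    tgt=np.array([x,y,p[2] if z is None else z]); dd=R.T@(tgt-p)*1000
    h=np.degrees(np.arctan2(R[1,0],R[0,0]))
    print("t",round(s["t"],2),"pos",p.round(4),"heading",h.round(2),"tilt",np.degrees(np.arccos(-R[2,2])).round(2),"q",s["q"].round(2),"w",s["gripper_width"].round(4))
    print("shift mm",dd.round(1),"world",((tgt-p)*1000).round(1), "twist",None if yaw is None else [round(-np.radians(((yaw+k-h)+180)%360-180),3) for k in(0,180)])
E
python3 -c "
from h import *
go(.398,.27,.24,0)"
```

```text
Traceback (most recent call last):
  File "h.py", line 38, in go
    print("t",round(s["t"],2),"pos",p.round(4),"heading",h.round(2),"tilt",np.degrees(np.arccos(-R[2,2])).round(2),"q",s["q"].round(2),"w",s["gripper_width"].round(4))
                                                                                                                                           ^^^^^^^^^^^^^^^^^^^^^^^^
AttributeError: 'float' object has no attribute 'round'
```

View pics/scenecrop.png

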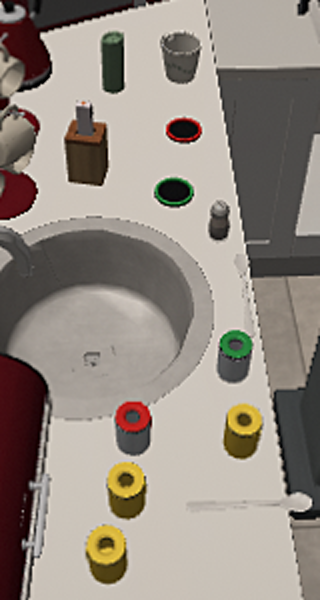

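View pics/topcrop.png

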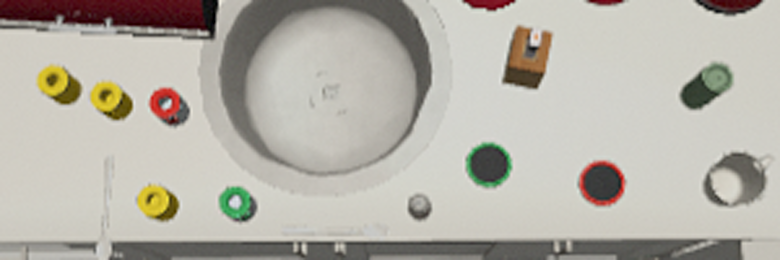

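The crops confirm the choice: the green-ringed pot is at scene (357,275) and the red-ringed pot at (306,312), each with a metal body. Yellow pots are separate. Stand yaw is slightly rotated.

```bash
sed -i 's/s\["gripper_width"\].round(4)/round(float(s["gripper_width"]),4)/' h.py
python3 -c "
from h import *
go(.398,.27,.24,0)"
```

```text
t 1.25 pos [ 0.2067 -0.4826  0.2423] heading -66.81 tilt 0.0 q [-1.17  0.26 -0.14  1.17 -0.    1.57] w 0.0854
shift mm [-616.4 -472.2    2.3] world [191.3 752.6  -2.3] twist [np.float64(-1.166), np.float64(1.976)]
```

```bash
python3 -m crank '[[0,0,-15,-0.1665,1],[0,0,-15,-0.1665,1],[0,0,-15,-0.1665,1],[0,0,-15,-0.1665,1],[0,0,-15,-0.1665,1],[0,0,-15,-0.1665,1],[0,0,-15,-0.1665,1],[32,-44,0,0,1],[32,-44,0,0,1],[32,-44,0,0,1],[32,-44,0,0,1],[32,-44,0,0,1],[32,-44,0,0,1],[0,0,0,0,1]]'
python3 - <<'E'
from h import *
M,p,d=snap("wrist","w1"); go(.46,-.155)
X=deproj(M,d)
for col in ("green","red"):
    for b,st,ce in blobs(mask(p,col),60):
        ys,xs=np.nonzero(b); (c,ax,a)=cv2.fitEllipse(np.c_[xs,ys].astype(np.float32))
        print(col,st,np.median(X[b&(d>0)],0),"hull ctr@.009",onz(M,[cv2.minEnclosingCircle(np.c_[xs,ys].astype(np.float32))[0]],.009)[0], onz(M,[c],.009)[0])
E
```

```text
t: 3.0
ee_pos: [0.4006, -0.216, 0.3473]
ee_rot: [-3.141, -0.009, -0.001]
contact_force: [-0.1, 0.5, -1.2]
gripper_width: 0.0854
t 3.05 pos [ 0.3996 -0.2174  0.3473] heading 0.2 tilt 0.02 q [-0.5   0.11 -0.05  1.4  -0.    1.07] w 0.0853
shift mm [ 60.6 -62.2  -0. ] world [60.4 62.4  0. ] twist None
green [338 103  48  49 471] [ 0.46680775 -0.15645284  0.00782136] hull ctr@.009 [ 0.46923877 -0.15788348  0.009     ] [ 0.46949145 -0.15814086  0.009     ]
red [ 532   89   86   86 3589] [ 0.79672664 -0.14638336  0.01175358] hull ctr@.009 [ 0.81746302 -0.16091742  0.009     ] [ 0.80991566 -0.15396228  0.009     ]
red [ 516  216   72   69 3129] [ 0.81667926 -0.36142769  0.01274609] hull ctr@.009 [ 0.82645258 -0.37263029  0.009     ] [ 0.82846741 -0.371607    0.009     ]
red [316 220  44  42 490] [ 0.43514574 -0.34888829  0.00743084] hull ctr@.009 [ 0.43608029 -0.35172332  0.009     ] [ 0.43620281 -0.35202439  0.009     ]
```

View pics/w1.png

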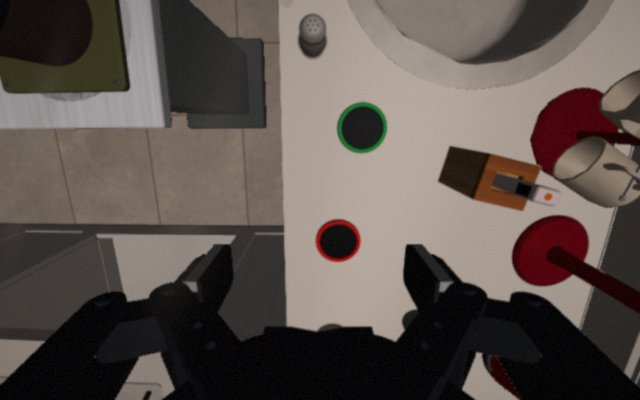

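The wrist view has the green nest at (361,128) and the red nest at (338,241). That gives world (0.4694,-0.158) and (0.436,-0.352), which agrees with the other cameras. Now on to the green pot.

```bash
python3 -m crank '[[0,-60,10,0,1],[0,-60,10,0,1],[0,-60,10,0,1],[0,-60,10,0,1],[0,-60,10,0,1],[0,-60,10,0,1],[0,-60,10,0,1],[0,0,0,0,1]]'
cat >> h.py <<'E'
def pots(name):
    M,p,d=snap("wrist",name); X=deproj(M,d)
    for col in ("green","red","yellow"):
        for b,st,ce in blobs(mask(p,col),60):
            k=b&(d>0)&(abs(X[...,2]-.08)<.006)
            if k.sum()<30: continue
            ys,xs=np.nonzero(k); pts=np.c_[xs,ys].astype(np.float32)
            c,r=cv2.minEnclosingCircle(pts); Q=onz(M,pts,.08); cw,rw=cv2.minEnclosingCircle(Q[:,:2].astype(np.float32))
            print(col,st,np.median(X[k],0).round(4),"circle world",np.round(cw,4),"r",round(rw,4))
    return M,p,d,X
E
python3 - <<'E'
from h import *
pots("w2"); go(.398,.27)
E
```

```text
t: 4.05
ee_pos: [0.3991, 0.2034, 0.2764]
ee_rot: [3.141, 0.006, -0.002]
contact_force: [-0.5, -0.6, 0.3]
gripper_width: 0.0855
green [ 295   98   46   47 1326] [0.3971 0.2703 0.0789] circle world [0.397  0.2695] r 0.0254
red [459   0  51  29 932] [0.5666 0.3799 0.0789] circle world [0.5658 0.3897] r 0.026
yellow [300   0  44  32 834] [0.4005 0.3853 0.0787] circle world [0.4005 0.3884] r 0.0212
t 4.1 pos [0.399  0.2015 0.2768] heading 0.09 tilt 0.1 q [ 0.47  0.11 -0.23  1.22 -0.    2.04] w 0.0856
shift mm [ -0.9 -68.5  -0.1] world [-1.  68.5  0. ] twist None
```

View pics/w2.png

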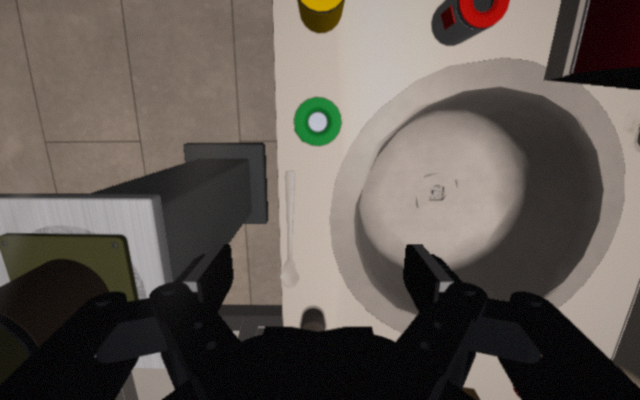

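```bash
python3 -m crank '[[-1,-34,20,0,1],[-1,-34,20,0,1],[0,0,45,0,1],[0,0,45,0,1],[0,0,45,0,1],[0,0,35,0,1],[0,0,25,0,1],[0,0,0,0,1],[0,0,0,0,0],[0,0,0,0,0],[0,0,0,0,0],[0,0,0,0,0],[0,0,0,0,0],[0,0,0,0,0]]'; python3 -c "
from h import *
go(.4694,-.158,.25)"
```

```text
t: 5.85
ee_pos: [0.3986, 0.2698, 0.044]
ee_rot: [-3.141, 0.001, -0.006]
contact_force: [0.5, -1.4, 6.4]
gripper_width: 0.0521
t 5.85 pos [0.3986 0.2698 0.044 ] heading -0.03 tilt 0.21 q [ 0.6   0.36 -0.57  0.63 -0.    2.17] w 0.0521
shift mm [  71.7  427.6 -206.2] world [  70.8 -427.8  206. ] twist None
```

```bash
python3 -m crank '[[0,0,-15,0,0],[0,0,-35,0,0],[0,0,-40,0,0],[0,0,-30,0,0],[3,20,0,0,0],[7,40,0,0,0],[7,43,0,0,0],[7,43,0,0,0],[7,43,0,0,0],[7,43,0,0,0],[7,43,0,0,0],[7,43,0,0,0],[7,43,0,0,0],[7,42,0,0,0],[5,25,0,0,0],[0,0,0,0,0]]'; python3 - <<'E'
from h import *
go(.4694,-.158,.046)
M,p,d=snap("wrist","w3"); X=deproj(M,d)
for b,st,ce in blobs(mask(p,"green"),60): print(st,np.median(X[b],0))
E
```

```text
t: 7.85
ee_pos: [0.4682, -0.1601, 0.1625]
ee_rot: [3.141, -0.005, 0.001]
contact_force: [-0.4, 0.6, -2.2]
gripper_width: 0.052
t 7.85 pos [ 0.4682 -0.1601  0.1625] heading -0.18 tilt 0.04 q [-0.33  0.26 -0.36  0.95 -0.    1.24] w 0.052
shift mm [  1.1  -2.1 116.5] world [   1.2    2.1 -116.5] twist None
[283 149  75  55 803] [ 0.46990768 -0.13646133  0.00774238]
[ 251  237  135   95 8219] [ 0.46760845 -0.15083221  0.19725262]
```

View pics/w3.png

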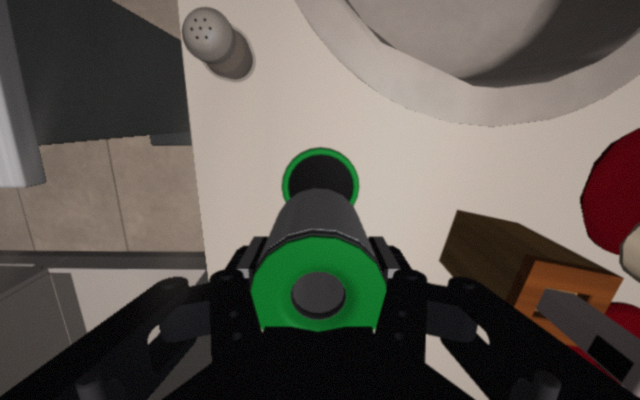

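```bash
python3 - <<'E'
from h import *
M=cm("wrist"); go(.4694,-.158,.047)
print(onz(M,[[318,295]],.1985))
import cv2
p=cv2.imread("pics/w3.png")[:,:,::-1]
for b,st,ce in blobs(mask(np.ascontiguousarray(p),"green"),60):
    ys,xs=np.nonzero(b); print(onz(M,[cv2.minEnclosingCircle(np.c_[xs,ys].astype(np.float32))[0]],.1985 if st[4]>2000 else .009))
E
```

```text
t 7.9 pos [ 0.4677 -0.1589  0.1623] heading -0.1 tilt 0.04 q [-0.33  0.26 -0.36  0.95  0.    1.24] w 0.0519
shift mm [  1.7  -0.8 115.3] world [   1.7    0.9 -115.3] twist None
[[ 0.46702552 -0.15493607  0.1985    ]]
[[ 0.46928968 -0.15487432  0.009     ]]
[[ 0.46708822 -0.15360324  0.1985    ]]
```

```bash
python3 -m crank '[[2,2,20,0,0],[0,0,30,0,0],[0,0,30,0,0],[0,0,20,0,0],[0,0,9,0,0],[0,0,3,0,0],[0,0,2,0,0],[0,0,0,0,0],[0,0,0,0,0]]'; python3 -c "
from h import *
go(.4694,-.158,.047)"
```

```text
t: 9.02
ee_pos: [0.4703, -0.1609, 0.0488]
ee_rot: [3.141, -0.001, 0.002]
contact_force: [-0.3, 0.9, -2.3]
gripper_width: 0.0521
t 9.03 pos [ 0.4703 -0.1609  0.0488] heading -0.03 tilt 0.06 q [-0.33  0.38 -0.52  0.67  0.    1.24] w 0.0521
shift mm [-0.9 -2.9  1.8] world [-0.9  2.9 -1.8] twist None
```

Pot bottom should be about 2 mm above the floor, so I ease it down in small steps.

```bash
python3 -m crank '[[0,0,1,0,0],[0,0,1,0,0],[0,0,0,0,0]]'; python3 -c "
from h import *
go(.4694,-.158,.047)"
```

```text
t: 9.4
ee_pos: [0.4701, -0.1609, 0.0469]
ee_rot: [3.141, -0.001, 0.001]
contact_force: [-2.1, 0.1, 4.8]
gripper_width: 0.0522
t 9.4 pos [ 0.4701 -0.1609  0.0469] heading -0.04 tilt 0.03 q [-0.33  0.38 -0.53  0.66 -0.    1.24] w 0.0522
shift mm [-0.7 -2.9 -0.1] world [-0.7  2.9  0.1] twist None
```

```bash
python3 -m crank '[[0,0,0,0,0.8],[0,0,0,0,1],[0,0,0,0,1],[0,0,0,0,1],[0,0,-25,0,1],[0,0,-50,0,1],[0,0,-50,0,1],[0,0,-50,0,1],[0,-30,-10,0,1],[0,0,0,0,1]]'; python3 - <<'E'
from h import *
M,p,d,X=pots("w4"); go(.566,.391)
for b,st,ce in blobs(mask(p,"green"),60): print(st,np.median(X[b&(d>0)],0))
E
```

```text
t: 10.65
ee_pos: [0.4705, -0.1299, 0.2326]
ee_rot: [3.141, 0.002, 0.004]
contact_force: [0.7, -0.6, -0.1]
gripper_width: 0.0853
green [ 288  168   60   73 1982] [ 0.4695 -0.1586  0.0817] circle world [ 0.4691 -0.1593] r 0.0267
t 10.7 pos [ 0.4701 -0.1304  0.2316] heading 0.05 tilt 0.06 q [-0.27  0.2  -0.25  1.12 -0.    1.3 ] w 0.0854
shift mm [ 9.640e+01 -5.213e+02 -2.000e-01] world [ 95.9 521.4   0. ] twist None
[ 288  168   60   73 1982] [ 0.46946092 -0.15396193  0.08136375]
```

View pics/w4.png

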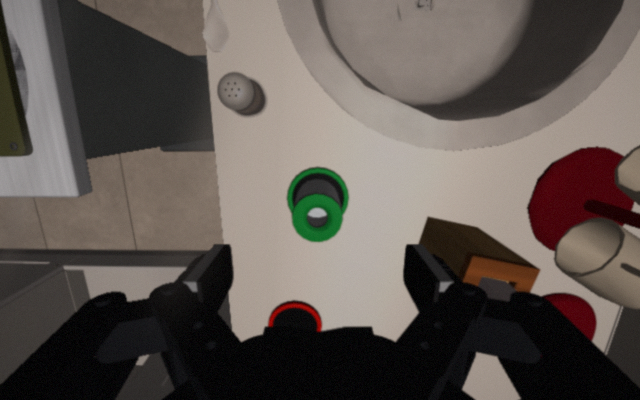

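The wrist view shows the green pot upright in its nest, with its ring at (318,217), world (0.469,-0.159). Next is the red pot.

```bash
python3 -m crank '[[6,-27,-5,0,1],[12,-54,-5,0,1],[12,-54,-5,0,1],[12,-54,-5,0,1],[12,-54,-5,0,1],[12,-54,-5,0,1],[12,-54,0,0,1],[12,-54,0,0,1],[6,-27,0,0,1],[0,0,0,0,1]]'
python3 - <<'E'
from h import *
pots("w5"); go(.566,.391,.044)
E
```

```text
t: 11.95
ee_pos: [0.5663, 0.3025, 0.259]
ee_rot: [3.14, 0.003, -0.003]
contact_force: [0.1, -0.3, -0.0]
gripper_width: 0.0859
red [ 294   71   51   53 1730] [0.5662 0.3938 0.0788] circle world [0.5664 0.3921] r 0.0262
yellow [ 305    0   52   38 1299] [0.5784 0.4755 0.0789] circle world [0.5782 0.48  ] r 0.0229
yellow [ 132   58   77   55 3070] [0.4004 0.4063 0.0787] circle world [0.4022 0.4057] r 0.0275
t 12.0 pos [0.566  0.301  0.2594] heading 0.02 tilt 0.18 q [ 0.49  0.46  0.22  1.33 -0.    2.06] w 0.0853
shift mm [  0.5 -90.4 215.2] world [  -0.    90.  -215.4] twist None
```

View pics/w5.png

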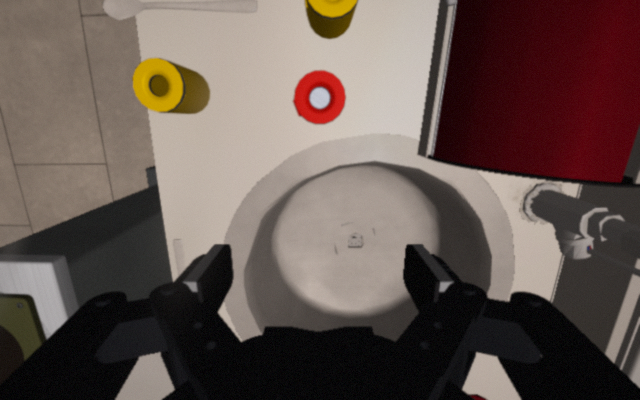

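Wrist view: the red-ringed pot is at (320,97), world (0.566,0.392), with yellow neighbours at (332,5) and (160,85). The jaws along x clear both.

```bash
python3 -m crank '[[0,-45,15,0,1],[0,-46,15,0,1],[0,0,45,0,1],[0,0,45,0,1],[0,0,40,0,1],[0,0,30,0,1],[0,0,25,0,1],[0,0,0,0,1],[0,0,0,0,0],[0,0,0,0,0],[0,0,0,0,0],[0,0,0,0,0],[0,0,0,0,0],[0,0,0,0,0]]'; python3 -c "
from h import *
go(.436,-.352,.16)"
```

```text
t: 13.75
ee_pos: [0.5676, 0.3928, 0.0485]
ee_rot: [-3.14, 0.001, -0.006]
contact_force: [0.4, -0.7, 6.7]
gripper_width: 0.0534
t 13.75 pos [0.5676 0.3928 0.0485] heading -0.04 tilt 0.22 q [ 0.61  0.66 -0.    0.91 -0.    2.18] w 0.0534
shift mm [-130.8  744.7 -113.1] world [-131.6 -744.8  111.5] twist None
```

```bash
python3 -m crank '[[0,0,-15,0,0],[0,0,-40,0,0],[0,0,-50,0,0],[0,0,-40,0,0],[0,0,-15,0,0],[-4,20,0,0,0],[-7,42,0,0,0],[-9,49,0,0,0],[-9,49,0,0,0],[-9,49,0,0,0],[-9,49,0,0,0],[-9,49,0,0,0],[-9,49,0,0,0],[-9,49,0,0,0],[-9,49,0,0,0],[-9,49,0,0,0],[-9,49,0,0,0],[-9,49,0,0,0],[-8,49,0,0,0],[0,0,0,0,0]]'; python3 -c "
from h import *
go(.436,-.352,.2)"
```

```text
t: 16.25
ee_pos: [0.4467, -0.2602, 0.2051]
ee_rot: [-3.141, 0.009, 0.003]
contact_force: [0.2, 1.1, -2.1]
gripper_width: 0.0535
t 16.25 pos [ 0.4467 -0.2602  0.2051] heading -0.31 tilt 0.1 q [-0.53  0.27 -0.23  1.08 -0.    1.05] w 0.0535
shift mm [-10.2  91.8   5.1] world [-10.7 -91.8  -5.1] twist None
```

```bash
python3 -m crank '[[-3,25,5,0,0],[-4,40,15,0,0],[-3,27,20,0,0],[0,0,0,0,0]]'; python3 - <<'E'
from h import *
M,p,d=snap("wrist","w6"); X=deproj(M,d); go(.436,-.352,.0515)
pb=arm.read_state()["ee_pos"][2]-.0485
for b,st,ce in blobs(mask(p,"red"),60):
    ys,xs=np.nonzero(b); c=cv2.minEnclosingCircle(np.c_[xs,ys].astype(np.float32))[0]
    print(st,np.median(X[b],0).round(4),onz(M,[c],pb+.08)[0].round(4),onz(M,[c],.009)[0].round(4))
E
```

```text
t: 16.75
ee_pos: [0.4364, -0.349, 0.1637]
ee_rot: [-3.138, 0.003, 0.006]
contact_force: [-0.2, 0.3, -2.4]
gripper_width: 0.0537
t 16.8 pos [ 0.4368 -0.3483  0.1647] heading -0.05 tilt 0.26 q [-0.67  0.36 -0.2   1.02  0.    0.9 ] w 0.0538
shift mm [ -0.5   4.1 113.2] world [  -0.8   -3.7 -113.2] twist None
[282 155  76  52 891] [ 0.4383 -0.3303  0.0076] [ 0.4364 -0.3064  0.1962] [ 0.4367 -0.352   0.009 ]
[ 619  185   21   82 1046] [ 0.7759 -0.3905  0.0121] [ 0.5571 -0.3191  0.1962] [ 0.7874 -0.389   0.009 ]
[ 252  231  133  101 8846] [ 0.4362 -0.3425  0.1939] [ 0.4359 -0.3456  0.1962] [ 0.4352 -0.4658  0.009 ]
```

View pics/w6.png

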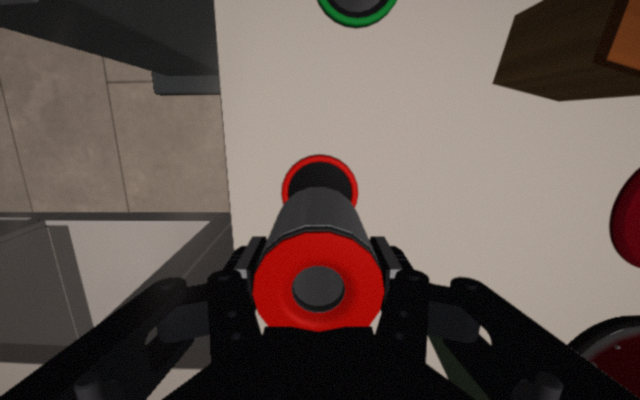

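The red pot is held over the red nest, with the pot ring at (318,281) and the nest at (320,192). It needs about 4 mm in -y.

```bash
python3 -m crank '[[0,4,20,0,0],[0,0,30,0,0],[0,0,30,0,0],[0,0,18,0,0],[0,0,8,0,0],[0,0,2,0,0],[0,0,2,0,0],[0,0,0,0,0]]'; python3 -c "
from h import *
go(.436,-.352,.0515)"
```

```text
t: 17.8
ee_pos: [0.4383, -0.3539, 0.0569]
ee_rot: [3.141, -0.001, 0.002]
contact_force: [0.2, 0.8, -2.2]
gripper_width: 0.0533
t 17.8 pos [ 0.4383 -0.3539  0.0569] heading -0.02 tilt 0.07 q [-0.68  0.46 -0.35  0.76  0.    0.89] w 0.0533
shift mm [-2.3 -1.9  5.4] world [-2.3  1.9 -5.4] twist None
```

```bash
python3 -m crank '[[-2,-1,2,0,0],[0,0,2,0,0],[0,0,1,0,0],[0,0,1,0,0],[0,0,0,0,0]]'; python3 -c "
from h import *
go(.436,-.352,.0515)"
```

```text
t: 18.42
ee_pos: [0.4356, -0.3528, 0.0515]
ee_rot: [3.141, -0.001, 0.0]
contact_force: [-2.7, 1.6, 7.8]
gripper_width: 0.0534
t 18.43 pos [ 0.4356 -0.3528  0.0515] heading -0.04 tilt 0.02 q [-0.68  0.47 -0.36  0.74 -0.    0.89] w 0.0534
shift mm [ 0.4 -0.8 -0. ] world [0.4 0.8 0. ] twist None
```

```bash
python3 -m crank '[[0,0,0,0,0.8],[0,0,0,0,1],[0,0,0,0,1],[0,0,0,0,1],[0,0,-25,0,1],[0,0,-50,0,1],[0,0,-55,0,1],[0,0,-55,0,1],[0,0,-55,0,1],[0,0,-40,0,1],[0,30,0,0,1],[40,-10,0,0,1],[40,-20,0,0,1],[40,-20,0,0,1],[40,-20,0,0,1],[40,-20,0,0,1],[0,0,0,0,1],[0,0,0,0,1]]'
python3 - <<'E'
from h import *
M,p,d,X=pots("w7"); go(.646,-.22)
for nm,lo,hi in (("standtop",.112,.124),("handle",.182,.195)):
    k=((d>0)&(X[...,2]>lo)&(X[...,2]<hi)&(abs(X[...,0]-.646)<.08)&(abs(X[...,1]+.22)<.08)).astype(np.uint8)
    for b,st,ce in blobs(k,40):
        r=cv2.minAreaRect(X[b][:,:2].astype(np.float32)*1000); print(nm,st,np.median(X[b],0).round(4),r)
E
```

```text
t: 20.68
ee_pos: [0.6355, -0.2929, 0.3298]
ee_rot: [3.142, -0.0, -0.002]
contact_force: [-0.6, -0.1, 0.7]
gripper_width: 0.0853
green [ 163   45   42   45 1155] [ 0.4692 -0.1596  0.0817] circle world [ 0.4691 -0.1606] r 0.0261
red [157 197  37  36 838] [ 0.4342 -0.3518  0.0816] circle world [ 0.4343 -0.3523] r 0.0262
t 20.73 pos [ 0.6351 -0.2932  0.3303] heading -0.07 tilt 0.04 q [-0.43  0.59  0.62  1.6  -0.    1.14] w 0.0851
shift mm [ 10.8 -73.2  -0. ] world [10.9 73.2  0. ] twist None
standtop [ 292   84   73   68 2732] [ 0.6449 -0.2204  0.1169] ((645.64697265625, -223.27008056640625), (61.472442626953125, 72.48368835449219), 77.55098724365234)
handle [313 106  34  25 608] [ 0.6453 -0.2233  0.1867] ((645.5323486328125, -223.29330444335938), (17.258485794067383, 30.09174156188965), 77.59537506103516)
```

View pics/w7.png

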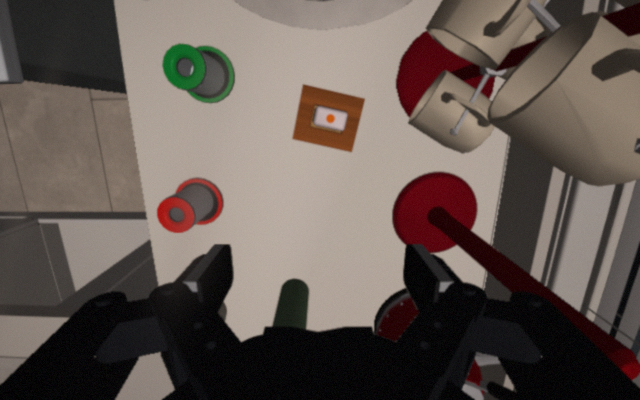

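Wrist view: both pots are seated, the green ring at (184,67) and the red ring at (178,213). The probe handle is at (331,118) in the stand, with its x axis at -12.4°. I check clearance to the cup tree on the right before descending.

```bash
python3 - <<'E'
from h import *
M=cm("wrist"); s=arm.read_state(); R=cv2.Rodrigues(s["ee_rot"])[0]
print("cam in tool",R.T@(-M[2].T@M[3]-s["ee_pos"]))
a=np.array([.6455,-.2233]); al=np.radians(77.6); ex=np.array([np.cos(al),np.sin(al)]); ey=np.array([ex[1],-ex[0]])
for c in ("wrist","scene","top"):
    M,p,d=snap(c); X=deproj(M,d)[d>0]
    for lo,hi in((.12,.16),(.2,.26),(.26,.32),(.32,.4)):
        k=(X[:,2]>lo)&(X[:,2]<hi); Q=X[k]; L=Q[:,:2]-a; r=np.hypot(*L.T); o=(r>.05)&(r<.16)
        if o.sum():
            i=np.argsort(r+10*(~o))[:3]; print(c,lo,hi,o.sum(),[(Q[j].round(3),r[j].round(3),(L[j]@ex).round(3),(L[j]@ey).round(3)) for j in i])
go(.6455,-.2233,.15,77.6)
E
```

```text
cam in tool [-0.00080898 -0.06703006 -0.13055814]
wrist 0.12 0.16 1255 [(array([ 0.737, -0.14 ,  0.159]), np.float64(0.124), np.float64(0.101), np.float64(0.071)), (array([ 0.739, -0.141,  0.159]), np.float64(0.124), np.float64(0.1), np.float64(0.074)), (array([ 0.739, -0.14 ,  0.156]), np.float64(0.125), np.float64(0.101), np.float64(0.073))]
wrist 0.2 0.26 5827 [(array([ 0.752, -0.226,  0.259]), np.float64(0.107), np.float64(0.021), np.float64(0.105)), (array([ 0.753, -0.225,  0.26 ]), np.float64(0.107), np.float64(0.021), np.float64(0.105)), (array([ 0.753, -0.226,  0.26 ]), np.float64(0.107), np.float64(0.021), np.float64(0.105))]
wrist 0.26 0.32 13126 [(array([ 0.75 , -0.224,  0.277]), np.float64(0.104), np.float64(0.021), np.float64(0.102)), (array([ 0.75 , -0.225,  0.276]), np.float64(0.104), np.float64(0.021), np.float64(0.102)), (array([ 0.75 , -0.224,  0.281]), np.float64(0.105), np.float64(0.021), np.float64(0.102))]
wrist 0.32 0.4 26589 [(array([ 0.659, -0.275,  0.398]), np.float64(0.054), np.float64(-0.048), np.float64(0.025)), (array([ 0.659, -0.275,  0.399]), np.float6
[... 2014 characters left out ...]
64(0.106)), (array([ 0.754, -0.225,  0.278]), np.float64(0.109), np.float64(0.021), np.float64(0.107)), (array([ 0.755, -0.223,  0.267]), np.float64(0.109), np.float64(0.024), np.float64(0.107))]
top 0.32 0.4 36 [(array([ 0.772, -0.197,  0.327]), np.float64(0.13), np.float64(0.053), np.float64(0.118)), (array([ 0.772, -0.195,  0.337]), np.float64(0.13), np.float64(0.054), np.float64(0.118)), (array([ 0.775, -0.2  ,  0.33 ]), np.float64(0.132), np.float64(0.05), np.float64(0.122))]
t 20.88 pos [ 0.6348 -0.2936  0.331 ] heading -0.12 tilt 0.03 q [-0.43  0.59  0.62  1.6  -0.    1.14] w 0.0853
shift mm [ 10.5 -70.4 181. ] world [  10.7   70.3 -181. ] twist [np.float64(-1.356), np.float64(1.785)]
```

```bash
python3 -m crank '[[0,0,0,-0.1695,1],[0,0,0,-0.1695,1],[0,0,0,-0.1695,1],[0,0,0,-0.1695,1],[0,0,0,-0.1695,1],[0,0,0,-0.1695,1],[0,0,0,-0.1695,1],[0,0,0,-0.1695,1],[24,-2,20,0,1],[24,-2,30,0,1],[23,-1,30,0,1],[0,0,0,0,1],[0,0,0,0,1]]'
cat >> h.py <<'E'
def handle(name,lo=.182,hi=.195,c0=(.6455,-.2233)):
    M,p,d=snap("wrist",name); X=deproj(M,d)
    k=((d>0)&(X[...,2]>lo)&(X[...,2]<hi)&(np.hypot(X[...,0]-c0[0],X[...,1]-c0[1])<.05)).astype(np.uint8)
    for b,st,ce in blobs(k,100):
        r=cv2.minAreaRect(X[b][:,:2].astype(np.float32)*1000); print("handle",st,np.median(X[b],0).round(4),r)
    return M,p,d,X
E
python3 - <<'E'
from h import *
handle("w8"); go(.6455,-.2233,.148,77.6)
E
```

```text
t: 22.5
ee_pos: [0.6462, -0.2235, 0.2519]
ee_rot: [2.447, 1.968, 0.001]
contact_force: [0.8, -0.1, 0.1]
gripper_width: 0.0853
handle [306 196  25  40 974] [ 0.6441 -0.2231  0.1867] ((645.1906127929688, -223.40451049804688), (17.73160743713379, 29.50066375732422), 78.17455291748047)
t 22.55 pos [ 0.6466 -0.2238  0.2523] heading 77.59 tilt 0.19 q [-0.33  0.54  0.33  1.36 -0.   -0.12] w 0.0856
shift mm [  0.4  -1.5 104.3] world [  -1.1    0.5 -104.3] twist [np.float64(-0.0), np.float64(3.141)]
```

View pics/w8.png

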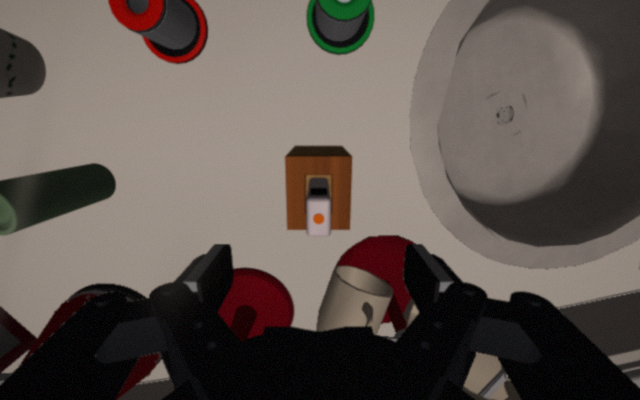

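Wrist view: the handle's top is at (318,215), square between the jaws with less than 1.5 mm error. I descend and grip.

```bash
python3 -m crank '[[0,-1,25,0,1],[0,0,30,0,1],[0,0,25,0,1],[0,0,17,0,1],[0,0,7,0,1],[0,0,0,0,1],[0,0,0,0,0],[0,0,0,0,0],[0,0,0,0,0],[0,0,0,0,0],[0,0,0,0,0],[0,0,0,0,0],[0,0,0,0,0]]'
python3 - <<'E'
from h import *
handle("w9",.18,.197); go(.6455,-.2233,.148,77.6); print(arm.read_state()["contact_force"])
E
```

```text
t: 24.18
ee_pos: [0.6453, -0.2222, 0.1466]
ee_rot: [2.447, 1.97, 0.0]
contact_force: [-1.3, -0.4, 2.3]
gripper_width: 0.0172
handle [ 170  267  123   88 3876] [ 0.6307 -0.253   0.1905] ((637.1500244140625, -249.8812255859375), (38.69621276855469, 26.546630859375), 78.8501205444336)
handle [ 293  268   50   63 2848] [ 0.6395 -0.2212  0.1867] ((642.07275390625, -221.66720581054688), (18.17006492614746, 23.83919334411621), 77.61377716064453)
handle [ 344  268  120   88 3866] [ 0.6429 -0.1898  0.1904] ((649.310302734375, -194.34634399414062), (37.71168518066406, 25.952890396118164), 76.53260040283203)
t 24.23 pos [ 0.6453 -0.2222  0.1466] heading 77.67 tilt 0.03 q [-0.33  0.58  0.12  1.11  0.   -0.12] w 0.0173
shift mm [-1.1  0.4 -1.4] world [ 0.2 -1.1  1.4] twist [np.float64(0.001), np.float64(-3.14)]
[-0.61036273  0.77192519  2.43606584]
```

View pics/w9.png

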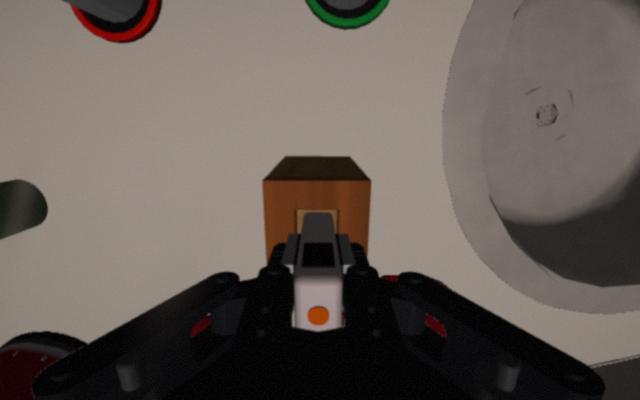

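```bash
python3 -m crank '[[0,0,-10,0,0],[0,0,-15,0,0],[0,0,-20,0,0],[0,0,-25,0,0],[0,0,-30,0,0],[0,0,-30,0,0],[0,0,-20,0,0],[0,0,-10,0,0],[0,0,0,0,0],[0,0,0,0,0]]'
python3 - <<'E'
from h import *
M,p,d=snap("wrist","w10"); go(.469,-.160,.306,77.6)
p,d=arm.camera("scene"); cv2.imwrite("pics/s10.png",cv2.resize(p[80:300,220:420],None,fx=3,fy=2.7,interpolation=cv2.INTER_CUBIC)[:,:,::-1])
E
```

```text
t: 25.48
ee_pos: [0.6448, -0.222, 0.3053]
ee_rot: [-2.446, -1.969, 0.001]
contact_force: [-0.2, 0.2, -0.5]
gripper_width: 0.0172
t 25.52 pos [ 0.6447 -0.222   0.3051] heading 77.66 tilt 0.12 q [-0.33  0.54  0.47  1.5  -0.   -0.12] w 0.0174
shift mm [  23.  -184.9   -0.5] world [-175.7   62.     0.9] twist [np.float64(0.001), np.float64(-3.141)]
```

View pics/w10.png

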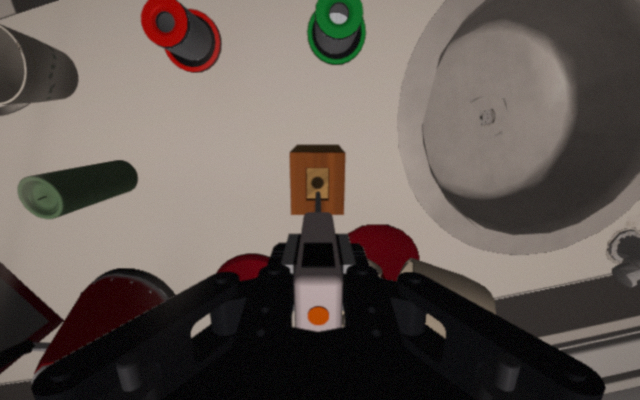

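View pics/s10.png

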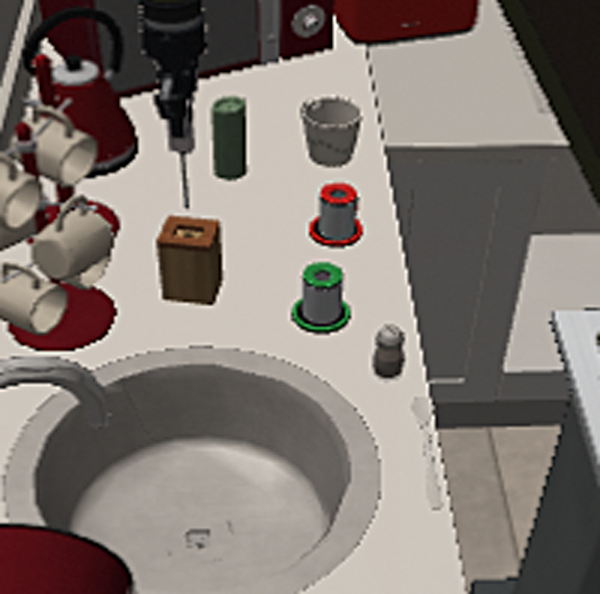

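Wrist and scene views agree: the probe hangs upright, drawn clear of the stand, with its tip at wrist (318,194) and both pots seated. Moving over the green pot, tip about 80 mm above its lid.

```bash
python3 -m crank '[[1,-10,0,0,0],[3,-25,0,0,0],[4,-30,0,0,0],[4,-30,0,0,0],[4,-30,0,0,0],[4,-30,0,0,0],[2,-20,0,0,0],[1,-10,0,0,0],[0,0,0,0,0],[0,0,0,0,0]]'
cat >> h.py <<'E'
def ring(M,p,d):
    X=deproj(M,d); best=None
    for b,st,ce in blobs(mask(p,"green"),200):
        k=b&(d>0)&(abs(X[...,2]-.083)<.006)
        if k.sum()<200: continue
        ys,xs=np.nonzero(k); Q=onz(M,np.c_[xs,ys],.083)[:,:2].astype(np.float32)
        c,r=cv2.minEnclosingCircle(Q); print("ring",st,"enc",np.round(c,4),round(r,4),"median z",np.median(X[k][:,2]).round(4))
E
python3 - <<'E'
from h import *
M,p,d=snap("wrist","w11"); go(.469,-.160,.306,77.6); ring(M,p,d)
s=arm.read_state(); print("pred tip px",proj(M,[[*s["ee_pos"][:2],s["ee_pos"][2]-.1427]]))
cv2.imwrite("pics/w11c.png",cv2.resize(p[130:330,220:420],None,fx=3,fy=3,interpolation=cv2.INTER_CUBIC)[:,:,::-1])
for c in("scene","top"):
    M,p,d=snap(c); ring(M,p,d)
E
```

```text
t: 26.82
ee_pos: [0.47, -0.1604, 0.3062]
ee_rot: [2.447, 1.97, 0.001]
contact_force: [-0.4, 0.7, -1.0]
gripper_width: 0.0171
t 26.88 pos [ 0.4701 -0.1604  0.3061] heading 77.67 tilt 0.02 q [-0.33  0.19 -0.06  1.32  0.   -0.11] w 0.0171
shift mm [ 0.1 -1.2  0.1] world [-1.1  0.4 -0.1] twist [np.float64(0.001), np.float64(-3.14)]
ring [ 294  141   51   55 1422] enc [ 0.4677 -0.16  ] 0.0263 median z 0.0817
pred tip px [[317.92592654 192.42670758]]
```

View pics/w11c.png

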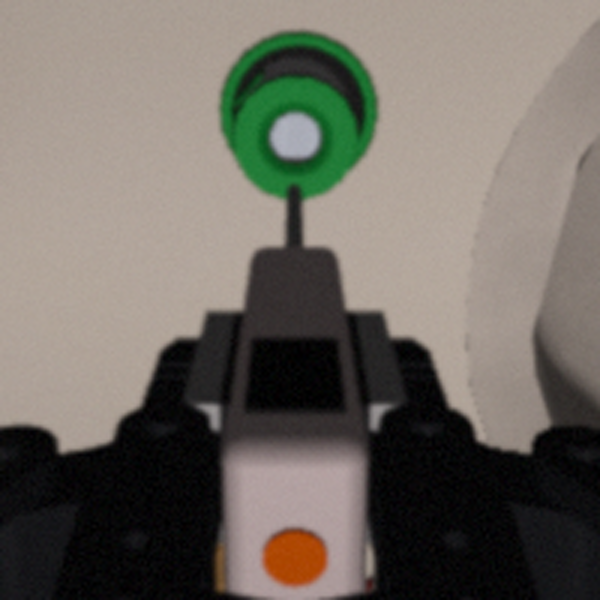

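Crop: the hole is at (318.7,175.7) in the full picture and the tip at (317.7,192.7), against a predicted (317.9,192.4). The geometry agrees, so I lower to just above the lid and compare again.

```bash
python3 -m crank '[[0,-2,10,0,0],[0,0,20,0,0],[0,0,20,0,0],[0,0,12,0,0],[0,0,5,0,0],[0,0,0,0,0],[0,0,0,0,0]]'
python3 - <<'E'
from h import *
M,p,d=snap("wrist","w12"); go(.468,-.160,.306,77.6); ring(M,p,d)
s=arm.read_state(); t=s["ee_pos"]-[0,0,.1427]; print("tip",t,"px",proj(M,[t]))
cv2.imwrite("pics/w12c.png",cv2.resize(p[150:270,260:380],None,fx=5,fy=5,interpolation=cv2.INTER_CUBIC)[:,:,::-1])
for P in ([.468,-.16,.083],[.469,-.16,.083]):
  print(proj(M,[P]))
p,d=arm.camera("scene"); cv2.imwrite("pics/s12.png",cv2.resize(p[120:220,280:380],None,fx=5,fy=5,interpolation=cv2.INTER_CUBIC)[:,:,::-1])
E
```

```text
t: 27.85
ee_pos: [0.4679, -0.1599, 0.2399]
ee_rot: [2.446, 1.969, 0.001]
contact_force: [0.3, -0.1, -0.0]
gripper_width: 0.0174
t 27.9 pos [ 0.4679 -0.1599  0.24  ] heading 77.66 tilt 0.08 q [-0.33  0.21 -0.21  1.15 -0.   -0.11] w 0.0175
shift mm [ -0.1   0.2 -66. ] world [ 0.1 -0.1 66. ] twist [np.float64(0.001), np.float64(-3.14)]
ring [ 290  147   60   65 1973] enc [ 0.4678 -0.1602] 0.0262 median z 0.0817
tip [ 0.46791078 -0.15989482  0.09729271] px [[317.93068757 192.317563  ]]
[[317.84183163 189.05015023]]
[[318.04885679 189.97686511]]
```

View pics/w12c.png

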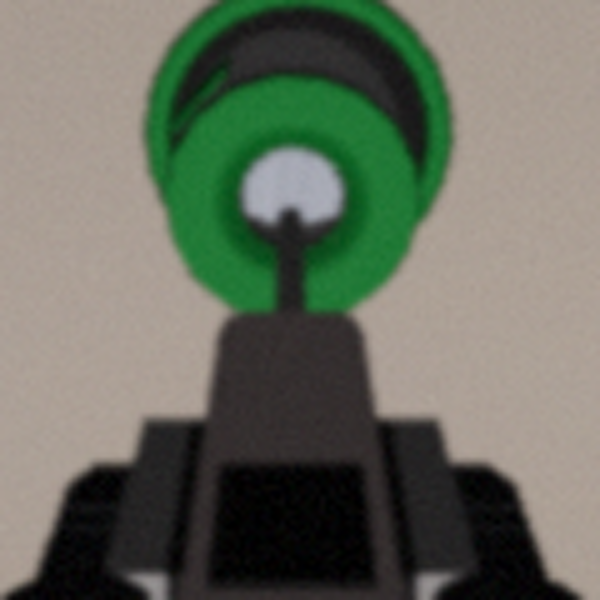

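View pics/s12.png

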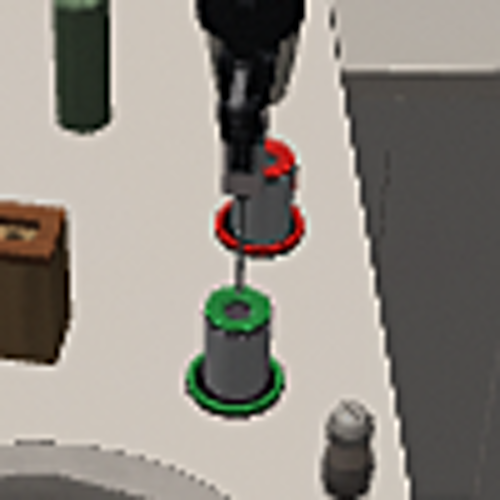

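The tip at (318,191.6) sits over the hole, whose ring centre is about (318.3,189.4) at lid height. The lateral error is under 1 mm against 8 mm of clearance, and the scene view agrees. Lowering 56 mm.

```bash
python3 -m crank '[[0,0,5,0,0],[0,0,8,0,0],[0,0,10,0,0],[0,0,0,0,0]]'
python3 -c "
from h import *
go(.4682,-.160,.184,77.6)"
```

```text
t: 28.45
ee_pos: [0.4665, -0.1594, 0.215]
ee_rot: [-2.445, -1.969, 0.002]
contact_force: [-0.4, 0.2, -0.6]
gripper_width: 0.0172
t 28.45 pos [ 0.4665 -0.1594  0.215 ] heading 77.67 tilt 0.15 q [-0.33  0.22 -0.26  1.09  0.   -0.11] w 0.0172
shift mm [-0.2  1.9 31. ] world [  1.7  -0.6 -31. ] twist [np.float64(0.001), np.float64(-3.14)]
```

```bash
python3 -m crank '[[0,1.5,5,0,0],[0,0,8,0,0],[0,0,8,0,0],[0,0,6,0,0],[0,0,3,0,0],[0,0,0,0,0],[0,0,0,0,0]]'
python3 - <<'E'
from h import *
M,p,d=snap("wrist","w13"); go(.4682,-.160,.184,77.6); ring(M,p,d); s=arm.read_state(); print(s["contact_force"],s["joint_velocities"].round(3))
P=s["ee_pos"]; print("axis at lid px",proj(M,[[P[0],P[1],.083]]),"hole",proj(M,[[.4682,-.16,.083]]))
cv2.imwrite("pics/w13c.png",cv2.resize(p[150:270,260:380],None,fx=5,fy=5,interpolation=cv2.INTER_CUBIC)[:,:,::-1])
p,d=arm.camera("scene"); cv2.imwrite("pics/s13.png",cv2.resize(p[120:220,280:380],None,fx=5,fy=5,interpolation=cv2.INTER_CUBIC)[:,:,::-1])
E
```

```text
t: 29.32
ee_pos: [0.469, -0.1601, 0.1865]
ee_rot: [2.447, 1.97, 0.0]
contact_force: [0.0, 0.8, -1.1]
gripper_width: 0.0172
t 29.38 pos [ 0.4691 -0.1601  0.1866] heading 77.66 tilt 0.04 q [-0.33  0.24 -0.31  1.01 -0.   -0.11] w 0.0171
shift mm [-0.1 -0.9  2.6] world [-0.9  0.1 -2.6] twist [np.float64(0.001), np.float64(-3.141)]
ring [ 285  150   70   76 2418] enc [ 0.4679 -0.1603] 0.0264 median z 0.0818
[ 0.09178939 -0.0549483  -0.4170757 ] [-0.001 -0.     0.002 -0.    -0.001 -0.   ]
axis at lid px [[317.9257021  203.61583738]] hole [[317.85448327 202.58875101]]
```

View pics/w13c.png

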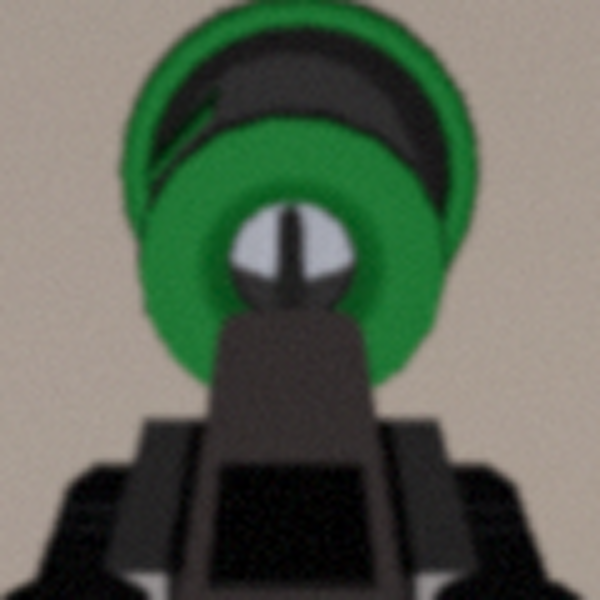

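View pics/s13.png

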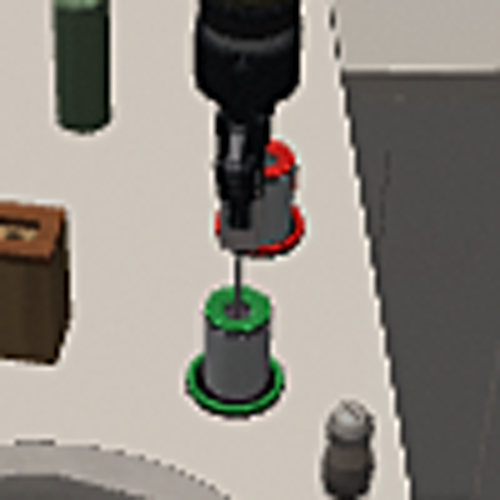

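The rod runs through the middle of the hole, with the tip about 39 mm below the lid. One small centring nudge, a settle, and a final check.

```bash
python3 -m crank '[[0,-0.6,1,0,0],[0,0,0,0,0],[0,0,0,0,0],[0,0,0,0,0]]'
python3 - <<'E'
from h import *
go(.4682,-.160,.184,77.6); s=arm.read_state(); print(s["contact_force"],abs(s["joint_velocities"]).max())
M,p,d=snap("scene"); X=deproj(M,d)
for col in("green","red"):
    for b,st,ce in blobs(mask(p,col),40):
        k=b&(abs(X[...,2]-.083)<.008)
        if k.sum()>30: print(col,np.median(X[k],0).round(4))
print(arm.finish_job())
E
```

```text
t: 29.92
ee_pos: [0.4683, -0.1599, 0.1853]
ee_rot: [2.447, 1.97, 0.0]
contact_force: [0.5, -0.0, -0.4]
gripper_width: 0.0173
t 29.93 pos [ 0.4683 -0.1599  0.1853] heading 77.66 tilt 0.0 q [-0.33  0.24 -0.32  1.01 -0.   -0.11] w 0.0173
shift mm [-0.1 -0.1  1.3] world [-0.1 -0.1 -1.3] twist [np.float64(0.001), np.float64(-3.141)]
[ 0.46494461 -0.03519148 -0.41045407] 0.0016846957789827357
green [ 0.4724 -0.1561  0.0837]
red [ 0.2306 -0.9588  0.0844]
the job is handed in; nothing more can be done
None
```

Both pots are in the nests of their colours and released. The probe was drawn straight out of its stand and is held in the green pot's hole. I handed the job in at about 30 s; it reports no verdict.

**Probe:** At the last reading the tool tilt was 0.0° and the arm was still, with almost no outside force. The handle was gripped at 17 mm. By calculation the tip is about 40 mm below the lid and within about 1 mm of the hole's axis. It is not visible inside the pot, so the depth rests on the handle standing at its nominal height in the stand when I gripped it.

**Pots:** The wrist camera put both pots within about 2 mm of their nest centres after release, with the lid tops at about 82 mm, where 83 mm is expected.

**Disagreements and gaps in the last check:**
- **Green pot:** The wrist and scene cameras differ by 3 to 5 mm on the green ring. Part of the ring is hidden by the gripper in the scene view, so I relied on the wrist camera's comparison of tip and hole.
- **Red pot:** The last scene check did not find the red pot's ring and picked up another red object instead. The red pot's position therefore comes from the earlier wrist measurement, though the last pictures show it standing in its nest.
- **Other objects:** I did not measure the mug, pepper, candle or spoons again. My last pictures show nothing disturbed, though not every object is in view.

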